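Slide the stone tray up over the sill into its bench dock and button it in

ROBOT

A 6-joint arm with a two-finger parallel gripper is mounted at the origin on a cart in front of the work surface, level with it; the furniture and walls round the work are solid. World frame = base frame: x ahead of the robot, y to its left, z up, the work surface at z = 0. Lengths are in m, angles in rad, forces in N, time in s.
With the tool pointing down it reaches from about 0.4 to 0.925 m from the base axis. Payload 12.5 kg.
Tool frame: the origin (TCP) lies midway between the tips of the shut fingers; the grasp point (between the pads) lies bot.tcp_to_grasp behind it (bot.tcp_to_grasp is the distance from the TCP to the grasp point, in m); z points along the fingers, y is the line along which they close (so a half turn about z gives the same grasp; the last joint's range is limited). The gripper opens to 95 mm and grips with 3 to 60 N. Pads are 20 mm wide; open, the fingers measure 119 mm over their backs; the gripper's body (75 mm by 180 mm) begins 59 mm behind the grasp point.
Start: joints at [1.241, 0.491, 1.559, -0, 1.092, -0.106], TCP at [0.139, 0.609, 0.215] pointing down, gripper open.
Joint ranges: [-3.1, 3.1], [-0.84, 2.19], [0.05, 2.79], [-1.13, 4.28], [0.06, 2.93], [-2.69, 2.69]. Speed limits (rad/s): [2.22, 2.22, 2.79, 3.14, 3.14, 3.14].

INTERFACE

Orientations are given as [roll, pitch, yaw] about the fixed x, y, z axes, in that order (R = Rz(yaw) Ry(pitch) Rx(roll)).
In Python, from station import bot, optics gives the robot as it stands.
- The arm moves only by the tool jog_arm, never from a script. Its argument "motion" is a list that holds one entry, the list of rows, each a list of 4 numbers: the shift along the world's x, y, z in cm, then the turn about the world's z in degrees. In form: [[[dx, dy, dz, twist], ...]]. A call has exactly 5 rows; each row shifts and turns the commanded pose from where the row before left it; what a row does not reach is not made up. A row lasts 1/8 s, in which the tool goes at most 62.5 mm and 10.7 degrees, less where a joint would pass 70% of its speed; a pose out of reach is approached as far as the arm can. A call with a gripper value outside its range is refused whole. "fingers" is the closure, from 0 (fully open) to 1 (shut), set as the call begins (left out, the last holds). The fingers move at their own pace and stop on an object; the grip force is fixed at half the most. Time passes only in rows, so rows that do not move let the fingers close, or fill a call up. It gives the time, the measured TCP pose, the force, the opening and the grip force at its end, in the units of the state.
- bot.sense(): the state, without advancing time (a new reading comes with each control period).
- optics.read_camera(name): name is "scene" or "top" or "wrist"; returns (picture, depth): 420x560x3 uint8, red, green, blue; 420x560 float32, m along the optical axis (not along the pixel's ray), 0 where there is no reading.
- optics.get_calibration(name): a dict with "intrinsics" (3x3 intrinsics, pixels), "extrinsics" (4x4, takes a point from camera to world coordinates). Camera axes: x right, y down, z forward; pixel columns grow to the right and rows downward; lengths in m; the calibration is good to about 2 mm. A picture is of the moment at which its call begins: read the wrist's pose just before it. get_calibration takes no time and is no camera call; for the wrist camera it gives the pose at the moment of the call.
- bot.job_done(): hands the job in; it is judged then, once.
The state is a dict: "t": time; "qpos": joint angles; "joint_velocities": joint speeds; "effort": joint torques, N m; "tcp_pos": TCP position; "orientation": TCP orientation; "contact_force": force on the tool from outside, world axes, zero at the start; "wrist_torque": the same for the moment, N m; "finger_gap": finger opening in m; "grasp_force": force on a finger pad.
Only numpy, scipy, OpenCV 4.12 (cv2) and the standard library are available. Lean on these libraries where they do the work, as an engineer would, in place of code of your own. Each camera call takes 0.05 s, during which the arm holds its last target. There are 200 camera calls.

TASK

Slide the stone tray along the bench, up over the sill of the raised dock and in under the sprung steel keepers, pressing it home until it bears on the rubber-faced stop with about ten newtons. Ease its nose over the sill so that it neither catches hard nor tips, keeping it low (never more than 2 cm up) with the slip stone in its pocket. Then turn the steel button all the way across behind the tray, let go, and leave the other things on the bench where they are.

Things in the scene. Friction and masses are not known exactly. Their poses are not given: they have to be found in the camera images.
- tray: Wooden tray, base 146 long (its x) x 90 wide x 10 mm thick, about 0.45 kg. Origin: centre of the underside; +x is the nose, which enters the dock first. Pocket walls 12 mm high and 52 mm apart over the outside leave a bare 19 mm flange along each side for the keepers. Starts flat on the bench before the dock, nose 25 to 45 mm short of the sill, somewhat askew and to one side.
- tray_grip (a point): Middle of the top edge of the tray's upright dark grip board: 14 mm thick along the tray's x, 56 mm wide; centre 50 mm behind the tray's origin, top 71 mm above the underside. Pinch it along the tray's x, tips 30 mm or more above the underside, to clear the stone.
- slip_stone: Grey slip stone 100 x 30 x 12 mm lying loose in the tray's pocket, 0.1 kg; origin centre of its underside, long axis its y.
- dock: Fixed wooden dock. Origin: on the bench at the middle of its front edge, the sill; +x is the way in. Its floor, 172 x 140 mm, is a square step 6 mm above the bench. Side rails leave 94 mm between them (x 54 to 158 mm), flared to about 118 mm at the mouth (x 18 mm); rail tops 15 mm above the bench.
- lip_front (a point): On the dock floor, middle line, below the turned-up front ends of the two sprung steel keepers (50 mm in from the sill). They lead in from 14 mm above the floor down to 8 mm at x 75 mm and run on to 152 mm; reach in to 38 mm from the middle line; tops about 27 mm above the bench. The 10 mm tray base lifts them; they press on its flanges with about 3 N each, so it drags at some 3 to 20 N.
- dock_home (a point): Where the tray's origin is when it is home on the stop: x 81, y 0, z 6 mm of the dock (side play 2 mm each way). The tray's tail is then 8 mm inside the sill.
- end_stop: Fixed stop across the far end of the dock, 88 mm wide, 16 mm thick, 22 mm high, with a rubber face toward the tray; origin at the foot of that face, on the dock floor (x 154 mm of the dock). Bear on it with about 10 N (4 to 16) beyond the drag; where the drag is high, friction eats up to half of the extra push.
- button_hinge (a point): Vertical hinge of the turn-button, on the dock's left ear: x 0.5, y 85 mm of the dock, 13 mm above the bench.
- turn_button (a joint): Steel turn-button, a flat bar 12 mm wide. 0 = along the dock (open, pin end toward the dock's +x); grows counter-clockwise from above; 1.57 = across behind the tray (closed), travel ends at 1.6. Stays where left (friction 0.05 N m). Its inner end, 60 mm long, passes 1.5 mm behind a tray that is home; a tray not home blocks it. Starts at -0.15 to 0.3.
- button_pin (a point): Top centre of the turn-button's upright steel pin, 11 mm in diameter, 42 mm from the hinge; top 69.5 mm above the bench, free above 25 mm. It moves on an arc about the hinge.
- oil_bottle: Bystander: small oil bottle with a red cap, 41 mm across, 118 mm high, standing at the dock's front right; origin under its centre.
- offcut: Bystander: pale wood offcut 46 x 85 x 32 mm lying at the dock's left side; origin under its centre.
- rubber: Bystander: white eraser 22 x 42 x 12 mm at the dock's right side; origin under its centre.
Not all that is in view belongs to the job. Of the things that look like the slip_stone, the larger one is meant.

How it is judged:
By the outcome, as a careful person would: the job done as asked, in the order asked, and still so for the second after the job is handed in, with the robot touching nothing.
It also fails if it takes over 66 s, if anything falls off the work surface, if the arm or the gripper's body presses on something with over 40 N, if the wrist force passes 120 N, or if a joint passes its speed limit or range.

## Working session

There is one attempt and no reset: what is moved stays moved. The work goes in short steps, Python scripts to look and compute and a tool call to move; the robot and the scene stay as the last step left them, time stands still between calls to the robot, and variables do not carry over. Pictures are saved under pics/ and viewed, at most 10 in all, crops included, and the job is handed in when it is done.

Besides the shell and the picture viewer there is one more tool, called by a JSON object that holds its "api" and its "payload", one argument or row to a line. jog_arm: Moves the arm, as the interface text tells. Its arguments: {"type":"object","properties":{"motion":{"type":"array"},"fingers":{"type":"number"}},"required":["motion"]}

```bash
mkdir -p pics; ls; python3 - <<'E'
from station import bot, optics
import cv2,numpy as np
s=bot.sense();print({k:np.round(v,3) for k,v in s.items()},bot.tcp_to_grasp)
for n in("scene","top"):
    p,d=optics.read_camera(n);c=optics.get_calibration(n)
    print(n,np.round(c["intrinsics"],1).tolist(),np.round(c["extrinsics"],3).tolist())
    cv2.imwrite(f"pics/{n}0.png",p[:,:,::-1]);np.save(f"{n}_d.npy",d)
E
```

```text
pics
{'t': np.float64(0.0), 'qpos': array([ 1.241,  0.492,  1.559,  0.   ,  1.092, -0.106]), 'joint_velocities': array([ 0.   ,  0.   ,  0.001,  0.001, -0.001,  0.001]), 'effort': array([ 2.0000e-03, -6.1263e+01, -2.5819e+01,  6.9000e-02,  4.8000e-02,
       -0.0000e+00]), 'tcp_pos': array([0.139, 0.609, 0.214]), 'orientation': array([-3.14 , -0.   ,  2.918]), 'contact_force': array([ 0.243, -0.441,  0.081]), 'wrist_torque': array([-0.036, -0.023,  0.015]), 'grasp_force': np.float64(0.0), 'finger_gap': np.float64(0.095)} 0.0188
scene [[389.5, 0.0, 281.0], [0.0, 389.5, 207.8], [0.0, 0.0, 1.0]] [[0.667, -0.54, 0.514, 0.077], [-0.745, -0.479, 0.463, -0.574], [-0.004, -0.692, -0.722, 0.773], [0.0, 0.0, 0.0, 1.0]]
top [[459.8, 0.0, 272.2], [0.0, 459.8, 208.7], [0.0, 0.0, 1.0]] [[-0.008, -0.985, 0.171, 0.397], [-1.0, 0.01, 0.009, -0.137], [-0.011, -0.17, -0.985, 1.029], [0.0, 0.0, 0.0, 1.0]]
```

View pics/top0.png

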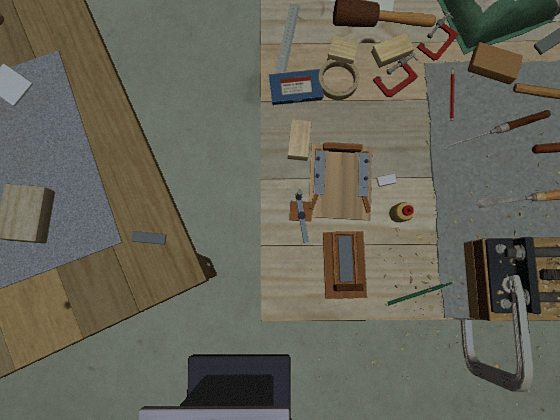

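View pics/scene0.png

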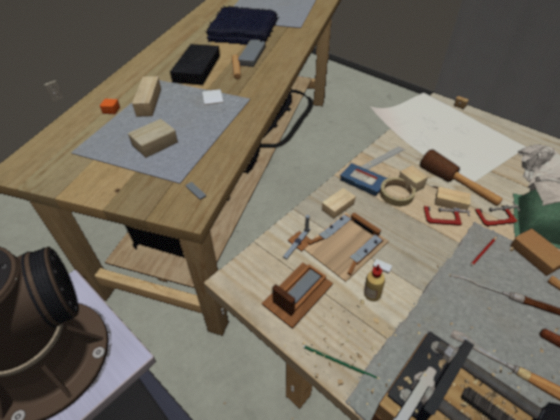

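Top view: the tray with the slip stone is at about (345,265), with its dark grip at the tail (345,290). The dock sill is at (342,218), the button at (302,215) with its pin at about (300,195), the oil bottle at (403,212), the eraser at (387,180) and the offcut at (299,138).

Candidates for the slip stone are the grey bar in the tray's pocket (345,258) and the grey bar on the other table (149,238). By the description I choose the one in the pocket. A close crop will check it.

```bash
python3 - <<'E'
import cv2
p=cv2.imread("pics/top0.png")[125:305,280:420]
cv2.imwrite("pics/crop1.png",cv2.resize(p,None,fx=3.3,fy=3.3,interpolation=cv2.INTER_CUBIC))
E
```

```text
(no output)
```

View pics/crop1.png

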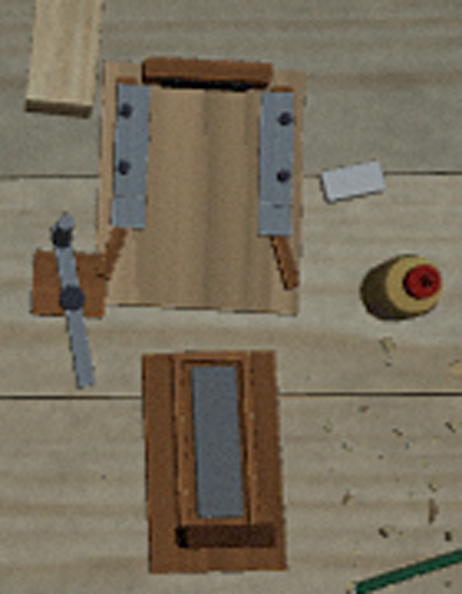

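The crop shows the grey stone in the pocket of the tray, which is brown with a dark grip at the tail: the right one. Tray corners are at crop (142,353), (275,350), (287,570) and (150,573). The sill runs from (105,303) to (298,314), the hinge is at (70,298) and the pin at about (62,230).

```bash
cat > h.py <<'E'
import numpy as np, cv2
from station import bot, optics
def ray(cal,uv,z):
    K,T=cal["intrinsics"],cal["extrinsics"]
    d=T[:3,:3]@np.linalg.solve(K,[uv[0],uv[1],1.]); o=T[:3,3]
    return o+d*(z-o[2])/d[2]
def px(cal,P):
    K,T=cal["intrinsics"],cal["extrinsics"]
    q=K@(T[:3,:3].T@(np.asarray(P,float)-T[:3,3])); return q[:2]/q[2]
E
python3 - <<'E'
from h import *
c=optics.get_calibration("top")
f=lambda u,v,z:np.round(ray(c,(280+(u+.5)/3.3-.5,125+(v+.5)/3.3-.5),z)[:2],4)
for n,u,v,z in [("TnL",142,353,.01),("TnR",275,350,.01),("TtR",287,570,.01),("TtL",150,573,.01),("sL",105,303,.006),("sR",298,314,.006),("bL",105,62,.006),("bR",303,72,.006),("stopL",143,60,.028),("stopR",272,65,.028),("kL",128,228,.02),("kR",275,235,.02),("hinge",70,298,.02),("pin",62,220,.0695),("offcut",62,104,.032),("bottlecap",423,282,.118),("rubber",352,180,.012),("grip",225,528,.071)]: print(n,f(u,v,z))
w=optics.get_calibration("wrist");print(np.round(w["intrinsics"],1).tolist(),np.round(w["extrinsics"],3).tolist())
E
```

```text
TnL [ 0.5208 -0.2397]
TnR [ 0.5219 -0.3293]
TtR [ 0.3762 -0.3311]
TtL [ 0.375 -0.241]
sL [ 0.5558 -0.2158]
sR [ 0.5469 -0.3467]
bL [ 0.7266 -0.2197]
bR [ 0.7177 -0.3578]
stopL [ 0.7207 -0.244 ]
stopR [ 0.7161 -0.3321]
kL [ 0.6049 -0.2315]
kR [ 0.599  -0.3307]
hinge [ 0.5572 -0.1913]
pin [ 0.6004 -0.1844]
offcut [ 0.6889 -0.1877]
bottlecap [ 0.5494 -0.4004]
rubber [ 0.6385 -0.3865]
grip [ 0.4034 -0.2822]
[[321.6, 0.0, 279.5], [0.0, 321.6, 209.8], [0.0, 0.0, 1.0]] [[0.222, 0.943, 0.247, 0.07], [0.975, -0.214, -0.057, 0.626], [-0.001, 0.253, -0.967, 0.384], [0.0, 0.0, 0.0, 1.0]]
```

{"api": "jog_arm", "payload": {
  "motion": [
    [[4.7,-3.7,0,-4],[4.7,-3.7,0,-4],[4.7,-3.7,0,-4],[4.7,-3.7,0,-4],[4.7,-3.7,0,-4]]
  ],
  "fingers": 0
}}

```text
t: 0.72
tcp_pos: [0.3749, 0.423, 0.2145]
orientation: [-3.141, -0.0, 2.567]
contact_force: [-0.1, 1.0, 0.7]
finger_gap: 0.0952
grasp_force: 0.0
```

{"api": "jog_arm", "payload": {
  "motion": [
    [[2.2,-5.7,0,-4],[2.2,-5.7,0,-4],[2.2,-5.7,0,-4],[2.2,-5.7,0,-4],[2.2,-5.7,0,-4]]
  ]
}}

```text
t: 1.35
tcp_pos: [0.4841, 0.1375, 0.2146]
orientation: [3.142, -0.0, 2.217]
contact_force: [0.8, 0.1, 0.8]
finger_gap: 0.0952
grasp_force: 0.0
```

{"api": "jog_arm", "payload": {
  "motion": [
    [[0.9,-5.6,0,-4],[0.9,-5.6,0,-4],[0.9,-5.6,0,-4],[0.9,-5.6,0,-4],[0.9,-5.6,0,-4]]
  ]
}}

```text
t: 1.98
tcp_pos: [0.5286, -0.1424, 0.2145]
orientation: [-3.141, -0.0, 1.868]
contact_force: [0.0, 1.1, 0.3]
finger_gap: 0.0951
grasp_force: 0.0
```

{"api": "jog_arm", "payload": {
  "motion": [
    [[0,-3.5,0,-4.2],[0,-3.5,0,-4.2],[0,-3.5,0,-4.2],[0,-2.5,0,-4.1],[0,0,0,0]]
  ]
}}

```text
t: 2.6
tcp_pos: [0.5285, -0.2717, 0.2142]
orientation: [-3.141, -0.0, 1.577]
contact_force: [0.6, 0.5, -0.0]
finger_gap: 0.0948
grasp_force: 0.0
```

```bash
python3 - <<'E'
from h import *
c=optics.get_calibration("wrist");p,d=optics.read_camera("wrist")
np.savez("w1.npz",K=c["intrinsics"],T=c["extrinsics"],p=p,d=d)
cv2.imwrite("pics/w1.png",cv2.resize(p[:,:,::-1],None,fx=1.4,fy=1.4,interpolation=cv2.INTER_CUBIC))
s=bot.sense();print(s["t"],s["tcp_pos"],s["orientation"],s["qpos"])
E
```

```text
2.65 [ 0.52847978 -0.27063049  0.21432797] [-3.14112934e+00 -5.77668282e-04  1.57857042e+00] [-5.84596072e-01  4.46916782e-01  1.63808165e+00  2.53220483e-04
  1.05730113e+00 -5.92494761e-01]
```

View pics/w1.png

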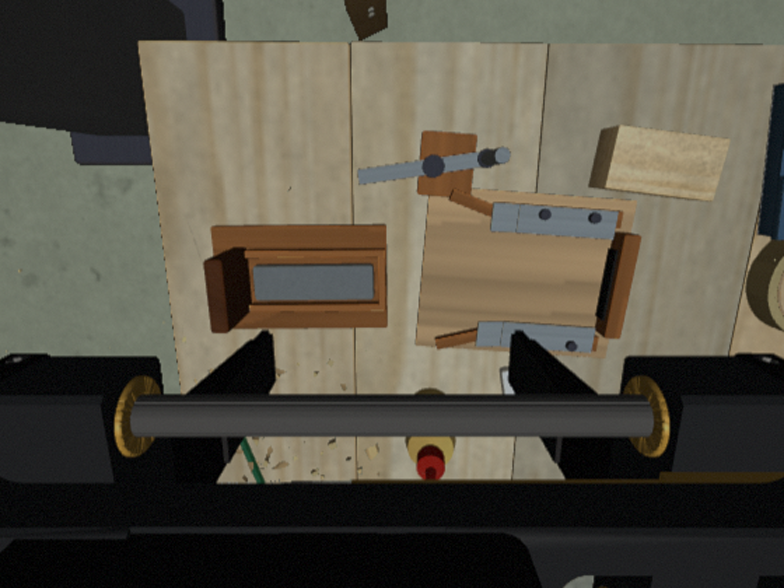

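Wrist view (in enlarged pixels): tray corners are at (212,227), (385,225), (386,327) and (212,331). The sill runs from (429,192) to (416,346), the hinge is at (433,166), the pin top at (503,156) and the button's free end at (358,177). Next I refine these edges to subpixel accuracy.

```bash
cat >> h.py <<'E'
def edge(g,a,b,cal,z,w=4,trim=.12):
    """fit the strongest edge near the line a-b (pixels), return world points of its ends on plane z"""
    a,b=np.array(a,float),np.array(b,float);t=(b-a)/np.linalg.norm(b-a);n=np.array([-t[1],t[0]])
    s=np.arange(-w,w+.01,.25);pts=[]
    for k in np.linspace(trim,1-trim,60):
        q=a+(b-a)*k+s[:,None]*n
        v=cv2.remap(g,q[:,0].astype(np.float32),q[:,1].astype(np.float32),cv2.INTER_CUBIC).ravel()
        pts.append(q[1:-1][np.argmax(np.abs(v[2:]-v[:-2]))])
    vx,vy,x,y=cv2.fitLine(np.float32(pts),cv2.DIST_HUBER,0,.01,.01).ravel()
    d=np.array([vx,vy]);o=np.array([x,y])
    return [ray(cal,o+d*np.dot(e-o,d),z)[:2] for e in (a,b)]
E
python3 - <<'E'
from h import *
m=np.load("w1.npz");c={"intrinsics":m["K"],"extrinsics":m["T"]}
g=cv2.GaussianBlur(cv2.cvtColor(m["p"],cv2.COLOR_RGB2GRAY).astype(np.float32),(0,0),.8)
P=lambda u,v:((u+.5)/1.4-.5,(v+.5)/1.4-.5)
def E(n,a,b,z):
    A,B=edge(g,P(*a),P(*b),c,z);d=B-A;print(n,np.round(A,4),np.round(B,4),"ang",round(np.degrees(np.arctan2(d[1],d[0])),2))
E("trayL",(212,227),(385,225),.01);E("trayR",(240,330),(386,327),.01);E("nose",(385,225),(386,327),.01)
E("sill",(429,192),(416,346),.006);E("floorL",(500,193),(635,200),.006);E("floorR",(440,347),(590,355),.006)
E("keepLin",(492,233),(614,238),.02);E("keepRin",(480,321),(592,325),.02)
E("stopTopFront",(615,235),(598,332),.028)
for n,u,v,z in[("hinge",433,166,.022),("pin",503,156,.0695),("tip",358,177,.018)]:print(n,np.round(ray(c,P(u,v),z)[:2],4))
for n,u,v,z in[("gripTop",(205+247)/2,(262+248)/2,.071),("capR",431,462,.118)]:print(n,np.round(ray(c,P(u,v),z)[:2],4))
# depth check
for n,u,v in[("bench",310,360),("floor",520,270),("trayflange",300,236),("griptopL",226,256),("pin",503,156),("keeper",560,222)]:
    x,y=P(u,v);z=m["d"][int(round(y)),int(round(x))];K=m["K"];q=m["T"]@np.array([(x-K[0,2])*z/K[0,0],(y-K[1,2])*z/K[1,1],z,1]);print(n,np.round(q[:3],4))
E
```

```text
trayL [ 0.3805 -0.239 ] [ 0.5233 -0.2378] ang 0.47
trayR [ 0.3965 -0.3294] [ 0.5244 -0.3279] ang 0.67
nose [ 0.5242 -0.2387] [ 0.5253 -0.3274] ang -89.26
sill [ 0.558  -0.2119] [ 0.5493 -0.3464] ang -93.68
floorL [ 0.6175 -0.2097] [ 0.7289 -0.2189] ang -4.7
floorR [ 0.5727 -0.3469] [ 0.708  -0.3562] ang -3.93
keepLin [ 0.6098 -0.2421] [ 0.7088 -0.2489] ang -3.89
keepRin [ 0.6043 -0.3158] [ 0.6998 -0.3216] ang -3.45
stopTopFront [ 0.7014 -0.2429] [ 0.6975 -0.3238] ang -92.77
hinge [ 0.5605 -0.1919]
pin [ 0.6029 -0.1862]
tip [ 0.5021 -0.2005]
gripTop [ 0.4125 -0.254 ]
capR [ 0.5563 -0.3866]
bench [ 0.4546 -0.3635 -0.0006]
floor [ 0.6391 -0.2769  0.0051]
trayflange [ 0.4524 -0.2484  0.0085]
griptopL [ 0.4073 -0.2571  0.0571]
pin [ 0.6028 -0.1862  0.0697]
keeper [ 0.6638 -0.2344  0.0198]
```

{"api": "jog_arm", "payload": {
  "motion": [
    [[-4.2,-0.5,0,0.1],[-4.2,-0.4,-1,0.1],[-4.2,-0.4,-4,0],[0,0,-4,0],[0,0,0,0]]
  ]
}}

```text
t: 3.28
tcp_pos: [0.402, -0.2821, 0.1234]
orientation: [-3.139, -0.003, 1.584]
contact_force: [-0.6, 0.4, -0.7]
finger_gap: 0.0952
grasp_force: 0.0
```

{"api": "jog_arm", "payload": {
  "motion": [
    [[0,0,-4,0],[0,0,-2.8,0],[0,0,-1.5,0],[0,0,-0.5,0],[0,0,0,0]]
  ]
}}

```text
t: 3.9
tcp_pos: [0.4032, -0.2837, 0.0374]
orientation: [3.141, 0.001, 1.583]
contact_force: [0.2, -0.1, -0.4]
finger_gap: 0.0953
grasp_force: 0.0
```

```bash
python3 - <<'E'
from h import *
c=optics.get_calibration("wrist");p,d=optics.read_camera("wrist")
np.savez("w2.npz",K=c["intrinsics"],T=c["extrinsics"],p=p,d=d)
cv2.imwrite("pics/w2.png",p[:,:,::-1])
s=bot.sense();print(s["t"],s["tcp_pos"],s["orientation"],s["contact_force"])
E
```

```text
3.95 [ 0.40314744 -0.28379279  0.03750984] [3.14061348e+00 8.52145928e-04 1.58289711e+00] [0.17450287 0.5973121  0.36668306]
```

View pics/w2.png

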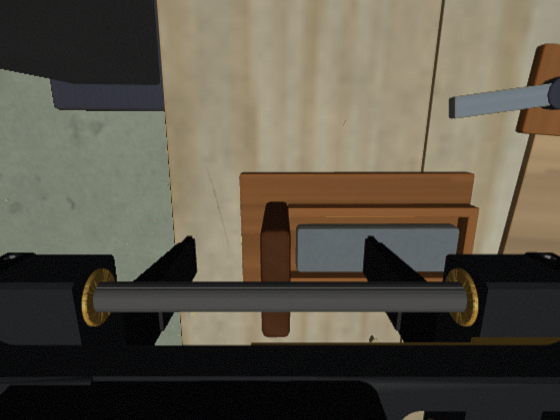

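The wrist view shows the dark board (262–290, 205–335) centred between the two fingers (195 and 365), so I close on it.

{"api": "jog_arm", "payload": {
  "motion": [
    [[0,0,0,0],[0,0,0,0],[0,0,0,0],[0,0,0,0],[0,0,0,0]]
  ],
  "fingers": 1
}}

```text
t: 4.58
tcp_pos: [0.4027, -0.2835, 0.0367]
orientation: [3.142, -0.0, 1.583]
contact_force: [-0.7, 0.3, -0.1]
finger_gap: 0.0509
grasp_force: 0.0
```

{"api": "jog_arm", "payload": {
  "motion": [
    [[0,0,0,0],[0,0,0,0],[0,0,0,0],[0,0,0,0],[0,0,0,0]]
  ]
}}

```text
t: 5.2
tcp_pos: [0.4024, -0.2834, 0.0366]
orientation: [-3.141, -0.0, 1.583]
contact_force: [-3.1, 0.4, 1.3]
finger_gap: 0.0144
grasp_force: 30.0
```

{"api": "jog_arm", "payload": {
  "motion": [
    [[0,0,0.2,0],[0,0,0.3,0],[0,0,0.3,0],[0,0,0.1,0],[0,0,0,0]]
  ]
}}

```text
t: 5.82
tcp_pos: [0.4027, -0.2836, 0.0458]
orientation: [3.141, 0.0, 1.583]
contact_force: [-0.8, -0.0, -5.4]
finger_gap: 0.0136
grasp_force: 30.0
```

```bash
python3 - <<'E'
from h import *
c=optics.get_calibration("wrist");p,d=optics.read_camera("wrist")
np.savez("w3.npz",K=c["intrinsics"],T=c["extrinsics"],p=p,d=d)
cv2.imwrite("pics/w3.png",p[:,:,::-1])
s=bot.sense();print(s["t"],s["tcp_pos"],s["orientation"],s["contact_force"],s["wrist_torque"])
def heights(f):
    m=np.load(f);K=m["K"]
    v,u=np.mgrid[0:420,0:560];z=m["d"]
    q=np.stack([(u-K[0,2])*z/K[0,0],(v-K[1,2])*z/K[1,1],z],-1)@m["T"][:3,:3].T+m["T"][:3,3]
    # left flange strip, by brown colour
    hsv=cv2.cvtColor(m["p"],cv2.COLOR_RGB2HSV)
    k=(q[...,1]>-.254)&(q[...,1]<-.243)&(q[...,0]>.385)&(q[...,0]<.52)&(hsv[...,1]>90)
    P=q[k];a=np.polyfit(P[:,0]-.4518,P[:,2],1);b=(abs(q[...,1]+.22)<.01)&(q[...,0]>.36)&(q[...,0]<.48)
    print(f,k.sum(),"slope deg",np.degrees(a[0]),"z at origin",a[1],"bench",np.median(q[b][:,2]))
heights("w2.npz");heights("w3.npz")
E
```

```text
5.875 [ 0.40271035 -0.2835374   0.04565998] [3.14145360e+00 3.99453495e-05 1.58268395e+00] [ 0.80439091 -0.65866108 -5.16846017] [-0.06720752  0.28446361  0.01655745]
w2.npz 5558 slope deg 3.8753436261084517 z at origin 0.04862483036957133 bench -0.0003020074488332414
w3.npz 5654 slope deg -21.43838949192272 z at origin 0.05573460392394544 bench -0.0002933238516941994
```

```bash
cat >> h.py <<'E'
def pts(f):
    m=np.load(f);K=m["K"];v,u=np.mgrid[0:420,0:560];z=m["d"]
    return m["p"],np.stack([(u-K[0,2])*z/K[0,0],(v-K[1,2])*z/K[1,1],z],-1)@m["T"][:3,:3].T+m["T"][:3,3]
E
python3 - <<'E'
from h import *
for f in("w2.npz","w3.npz"):
    p,q=pts(f)
    k=(q[...,1]>-.253)&(q[...,1]<-.243)&(q[...,0]>.385)&(q[...,0]<.52)&(q[...,2]<.03)
    P=q[k];a=np.polyfit(P[:,0]-.4518,P[:,2],1);print(f,k.sum(),"slope",np.degrees(a[0]),"z",a[1])
E
```

```text
w2.npz 3389 slope -0.029853304754260103 z 0.009583699964682097
w3.npz 3431 slope -0.04862396384755216 z 0.018608923890739523
```

```bash
python3 - <<'E'
from h import *
m=np.load("w3.npz");c={"intrinsics":m["K"],"extrinsics":m["T"]}
g=cv2.GaussianBlur(cv2.cvtColor(m["p"],cv2.COLOR_RGB2GRAY).astype(np.float32),(0,0),.8)
z=.019
# predicted pixel positions from the nominal pose, then refine
R=lambda a:np.array([[np.cos(a),-np.sin(a)],[np.sin(a),np.cos(a)]])
o=np.array([.452,-.2838]);W=lambda x,y:px(c,[*(o+R(np.radians(.6))@[x,y]),z])
L=edge(g,W(-.07,.045),W(.071,.045),c,z,6);N=edge(g,W(.073,.043),W(.073,-.02),c,z,6)
for e in(L,N):d=e[1]-e[0];print(np.round(e,4).tolist(),np.degrees(np.arctan2(d[1],d[0])))
a=np.arctan2(*(L[1]-L[0])[::-1]);x=np.array([np.cos(a),np.sin(a)]);y=np.array([-x[1],x[0]])
o=x*(np.mean(N,0)@x-.073)+y*(np.mean(L,0)@y-.045);print("tray",o,np.degrees(a))
tcp=bot.sense()["tcp_pos"][:2];r=R(-a)@(tcp-o);print("tcp in tray",r)
D=np.array([.5539,-.2756]);ad=np.radians(-3.75)
for X in(-.10,-.043,-.013,.03,.06,.081): print(X,"tcp target",np.round(D+R(ad)@(np.array([X,0])+r),4))
E
```

```text
[[0.3815, -0.2391], [0.5224, -0.2376]] 0.6000476456913754
[[0.5264, -0.2405], [0.5204, -0.3017]] -95.54761303774642
tray [ 0.45050777 -0.28335467] 0.6000476456913754
tcp in tray [-0.04779671  0.00031785]
-0.1 tcp target [ 0.4064 -0.2656]
-0.043 tcp target [ 0.4633 -0.2693]
-0.013 tcp target [ 0.4933 -0.2713]
0.03 tcp target [ 0.5362 -0.2741]
0.06 tcp target [ 0.5661 -0.2761]
0.081 tcp target [ 0.5871 -0.2775]
```

{"api": "jog_arm", "payload": {
  "motion": [
    [[0,0.5,0,-1.1],[0.1,0.5,0,-1.1],[0.1,0.5,0,-1.1],[0,0.3,0,-1.05],[0,0,0,0]]
  ]
}}

```text
t: 6.5
tcp_pos: [0.4047, -0.2653, 0.0457]
orientation: [3.142, -0.0, 1.507]
contact_force: [-0.1, 0.5, -5.0]
finger_gap: 0.0137
grasp_force: 30.0
```

{"api": "jog_arm", "payload": {
  "motion": [
    [[0.4,0,0,0],[0.4,0,0,0],[0.2,-0.1,0,0],[0,0,0,0],[0,0,0,0]]
  ]
}}

```text
t: 7.12
tcp_pos: [0.4146, -0.2665, 0.0456]
orientation: [-3.141, -0.0, 1.507]
contact_force: [0.0, 0.3, -5.9]
finger_gap: 0.0136
grasp_force: 30.0
```

```bash
python3 - <<'E'
from h import *
c=optics.get_calibration("wrist");p,d=optics.read_camera("wrist")
np.savez("w4.npz",K=c["intrinsics"],T=c["extrinsics"],p=p,d=d)
cv2.imwrite("pics/w4.png",cv2.resize(p[:,:,::-1],None,fx=1.4,fy=1.4,interpolation=cv2.INTER_CUBIC))
s=bot.sense();print(s["t"],s["tcp_pos"],s["orientation"],s["contact_force"],s["wrist_torque"])
E
```

```text
7.175 [ 0.41457196 -0.266536    0.04562822] [-3.14153663e+00 -8.14792874e-05  1.50667503e+00] [ 0.4199698   0.29818634 -4.71576972] [-0.1045246   0.32744549 -0.06133525]
```

View pics/w4.png

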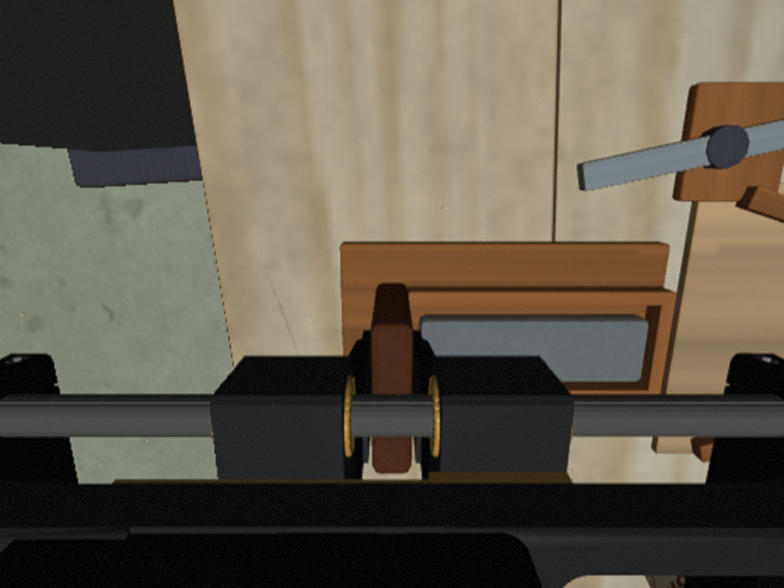

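The tray is level with the stone in its pocket. Its nose-left corner is at (667,243) and the sill's left corner at (696,203). Next I check the lateral fit numerically.

```bash
python3 - <<'E'
from h import *
m=np.load("w4.npz");c={"intrinsics":m["K"],"extrinsics":m["T"]}
g=cv2.GaussianBlur(cv2.cvtColor(m["p"],cv2.COLOR_RGB2GRAY).astype(np.float32),(0,0),.8)
P=lambda u,v:((u+.5)/1.4-.5,(v+.5)/1.4-.5)
a=np.radians(-3.75);D=np.array([.5539,-.2756]);R=np.array([[np.cos(a),np.sin(a)],[-np.sin(a),np.cos(a)]])
for n,A,B,z in[("trayL",(345,243),(660,244),.019),("nose",(667,246),(666,284),.019),("sill",(694,210),(680,330),.006)]:
    e=edge(g,P(*A),P(*B),c,z);print(n,np.round([R@(q-D) for q in e],4).tolist(),np.degrees(np.arctan2(*(e[1]-e[0])[::-1]))+3.75)
print("hinge",R@(ray(c,P(728,146),.022)[:2]-D),"floorcorner",R@(ray(c,P(696,203),.006)[:2]-D))
E
```

```text
trayL [[-0.1596, 0.0446], [-0.0219, 0.0448]] 0.09878565765086034
nose [[-0.0174, 0.0425], [-0.0173, 0.0257]] -89.62124035614566
sill [[-0.0036, 0.0575], [0.0022, -0.0008]] -84.33818728273056
hinge [-0.00186651  0.08419313] floorcorner [-0.00036131  0.06041375]
```

{"api": "jog_arm", "payload": {
  "motion": [
    [[0.8,-0.05,0,0],[1.0,-0.07,0,0],[1.0,-0.07,0,0],[1.0,-0.06,0,0],[0.4,-0.03,0,0]]
  ]
}}

```text
t: 7.8
tcp_pos: [0.4574, -0.2693, 0.0456]
orientation: [3.141, 0.0, 1.507]
contact_force: [-0.1, 0.1, -5.5]
finger_gap: 0.014
grasp_force: 30.0
```

{"api": "jog_arm", "payload": {
  "motion": [
    [[0,0,-0.1,0],[0,0,-0.1,0],[0,0,-0.05,0],[0,0,0,0],[0,0,0,0]]
  ]
}}

```text
t: 8.43
tcp_pos: [0.4566, -0.2694, 0.0432]
orientation: [3.141, 0.0, 1.507]
contact_force: [-0.3, -0.1, -5.1]
finger_gap: 0.0139
grasp_force: 30.0
```

{"api": "jog_arm", "payload": {
  "motion": [
    [[0.5,-0.03,0,0],[0.6,-0.04,0,0],[0.6,-0.04,0,0],[0.6,-0.04,0,0],[0.5,-0.03,0,0]]
  ]
}}

```text
t: 9.05
tcp_pos: [0.4852, -0.2711, 0.0431]
orientation: [3.141, -0.0, 1.507]
contact_force: [0.3, -0.0, -5.9]
finger_gap: 0.0138
grasp_force: 30.0
```

{"api": "jog_arm", "payload": {
  "motion": [
    [[0.4,-0.03,0,0],[0.4,-0.02,0,0],[0.4,-0.03,0,0],[0.4,-0.03,0,0],[0.2,-0.01,0,0]]
  ]
}}

```text
t: 9.68
tcp_pos: [0.5012, -0.2718, 0.043]
orientation: [-3.138, -0.001, 1.507]
contact_force: [-16.1, -0.3, 3.9]
finger_gap: 0.0139
grasp_force: 30.0
```

{"api": "jog_arm", "payload": {
  "motion": [
    [[0.1,0,0,0],[0.2,-0.01,0,0],[0.2,-0.01,0,0],[0.2,-0.02,0,0],[0,0,0,0]]
  ]
}}

```text
t: 10.3
tcp_pos: [0.5078, -0.2721, 0.0431]
orientation: [-3.137, -0.002, 1.507]
contact_force: [-11.8, 0.7, 2.4]
finger_gap: 0.014
grasp_force: 30.0
```

{"api": "jog_arm", "payload": {
  "motion": [
    [[0.3,-0.02,0,0],[0.4,-0.03,0,0],[0.4,-0.02,0,0],[0.4,-0.03,0,0],[0.3,-0.02,0,0]]
  ]
}}

```text
t: 10.92
tcp_pos: [0.5258, -0.2733, 0.0431]
orientation: [-3.137, -0.002, 1.507]
contact_force: [-12.3, 0.7, 2.5]
finger_gap: 0.014
grasp_force: 30.0
```

{"api": "jog_arm", "payload": {
  "motion": [
    [[0.3,-0.02,0,0],[0.4,-0.03,0,0],[0.4,-0.02,0,0],[0.4,-0.03,0,0],[0.3,-0.02,0,0]]
  ]
}}

```text
t: 11.55
tcp_pos: [0.5439, -0.2746, 0.0431]
orientation: [-3.137, -0.002, 1.507]
contact_force: [-12.3, 1.1, 2.9]
finger_gap: 0.014
grasp_force: 30.0
```

{"api": "jog_arm", "payload": {
  "motion": [
    [[0.3,-0.02,0,0],[0.4,-0.03,0,0],[0.4,-0.02,0,0],[0.4,-0.03,0,0],[0.3,-0.02,0,0]]
  ]
}}

```text
t: 12.18
tcp_pos: [0.5619, -0.2759, 0.043]
orientation: [-3.137, -0.001, 1.507]
contact_force: [-12.5, 1.1, 1.6]
finger_gap: 0.0138
grasp_force: 30.0
```

{"api": "jog_arm", "payload": {
  "motion": [
    [[0.3,-0.02,0,0],[0.3,-0.02,0,0],[0.3,-0.02,0,0],[0.3,-0.02,0,0],[0.1,0,0,0]]
  ]
}}

```text
t: 12.8
tcp_pos: [0.5749, -0.2767, 0.043]
orientation: [-3.138, -0.001, 1.507]
contact_force: [-12.5, 0.9, 1.4]
finger_gap: 0.014
grasp_force: 30.0
```

{"api": "jog_arm", "payload": {
  "motion": [
    [[0.1,-0.01,0,0],[0.1,0,0,0],[0.1,-0.01,0,0],[0.1,-0.01,0,0],[0.1,0,0,0]]
  ]
}}

```text
t: 13.42
tcp_pos: [0.5798, -0.277, 0.043]
orientation: [-3.138, -0.001, 1.507]
contact_force: [-11.4, 0.9, 0.9]
finger_gap: 0.0141
grasp_force: 30.0
```

{"api": "jog_arm", "payload": {
  "motion": [
    [[0.05,0,0,0],[0.05,-0.01,0,0],[0.05,0,0,0],[0.05,-0.01,0,0],[0,0,0,0]]
  ]
}}

```text
t: 14.05
tcp_pos: [0.5819, -0.2772, 0.043]
orientation: [-3.138, -0.001, 1.507]
contact_force: [-11.7, 2.0, 1.4]
finger_gap: 0.0139
grasp_force: 30.0
```

{"api": "jog_arm", "payload": {
  "motion": [
    [[0.05,0,0,0],[0.05,-0.01,0,0],[0.05,0,0,0],[0,0,0,0],[0,0,0,0]]
  ]
}}

```text
t: 14.68
tcp_pos: [0.5834, -0.2773, 0.043]
orientation: [-3.138, -0.001, 1.507]
contact_force: [-10.8, 1.0, 0.6]
finger_gap: 0.0142
grasp_force: 30.0
```

{"api": "jog_arm", "payload": {
  "motion": [
    [[0.05,0,0,0],[0.05,-0.01,0,0],[0,0,0,0],[0,0,0,0],[0,0,0,0]]
  ]
}}

```text
t: 15.3
tcp_pos: [0.5844, -0.2774, 0.043]
orientation: [-3.138, -0.001, 1.507]
contact_force: [-11.6, 1.5, 0.6]
finger_gap: 0.0138
grasp_force: 30.0
```

{"api": "jog_arm", "payload": {
  "motion": [
    [[0.05,0,0,0],[0.05,-0.01,0,0],[0,0,0,0],[0,0,0,0],[0,0,0,0]]
  ]
}}

```text
t: 15.92
tcp_pos: [0.5854, -0.2775, 0.043]
orientation: [-3.138, -0.001, 1.507]
contact_force: [-11.7, 1.7, 0.1]
finger_gap: 0.0137
grasp_force: 30.0
```

{"api": "jog_arm", "payload": {
  "motion": [
    [[0.05,0,0,0],[0.05,-0.01,0,0],[0,0,0,0],[0,0,0,0],[0,0,0,0]]
  ]
}}

```text
t: 16.55
tcp_pos: [0.5856, -0.2775, 0.043]
orientation: [-3.136, -0.002, 1.507]
contact_force: [-17.1, 1.9, 3.3]
finger_gap: 0.0141
grasp_force: 30.0
```

{"api": "jog_arm", "payload": {
  "motion": [
    [[0.05,0,0,0],[0.05,0,0,0],[0,0,0,0],[0,0,0,0],[0,0,0,0]]
  ]
}}

```text
t: 17.18
tcp_pos: [0.5857, -0.2775, 0.0431]
orientation: [-3.134, -0.002, 1.507]
contact_force: [-22.1, 0.8, 7.1]
finger_gap: 0.0137
grasp_force: 30.0
```

{"api": "jog_arm", "payload": {
  "motion": [
    [[0.04,0,0,0],[0,0,0,0],[0,0,0,0],[0,0,0,0],[0,0,0,0]]
  ]
}}

```text
t: 17.8
tcp_pos: [0.5857, -0.2774, 0.0431]
orientation: [-3.133, -0.002, 1.507]
contact_force: [-24.7, 0.9, 8.6]
finger_gap: 0.0141
grasp_force: 30.0
```

{"api": "jog_arm", "payload": {
  "motion": [
    [[0,0,0,0],[0,0,0,0],[0,0,0,0],[0,0,0,0],[0,0,0,0]]
  ],
  "fingers": 0.5
}}

```text
t: 18.42
tcp_pos: [0.5898, -0.2781, 0.0432]
orientation: [3.141, 0.0, 1.507]
contact_force: [-0.9, -0.4, -0.3]
finger_gap: 0.0472
grasp_force: 0.0
```

{"api": "jog_arm", "payload": {
  "motion": [
    [[0,0,1.5,0],[0,0,3,0],[0,0,4,0],[0,0,4,0],[0,1,4,0]]
  ]
}}

```text
t: 19.05
tcp_pos: [0.5895, -0.2683, 0.2106]
orientation: [3.14, 0.001, 1.506]
contact_force: [0.4, 0.1, -0.1]
finger_gap: 0.0475
grasp_force: 0.0
```

```bash
python3 - <<'E'
from h import *
c=optics.get_calibration("wrist");p,d=optics.read_camera("wrist")
np.savez("w5.npz",K=c["intrinsics"],T=c["extrinsics"],p=p,d=d)
cv2.imwrite("pics/w5.png",cv2.resize(p[:,:,::-1],None,fx=1.4,fy=1.4,interpolation=cv2.INTER_CUBIC))
s=bot.sense();print(s["t"],s["tcp_pos"],s["orientation"],s["contact_force"])
E
```

```text
19.1 [ 0.59098566 -0.26774142  0.21624645] [3.13422591 0.00332384 1.50686448] [1.30883123 0.26597993 4.82533155]
```

View pics/w5.png

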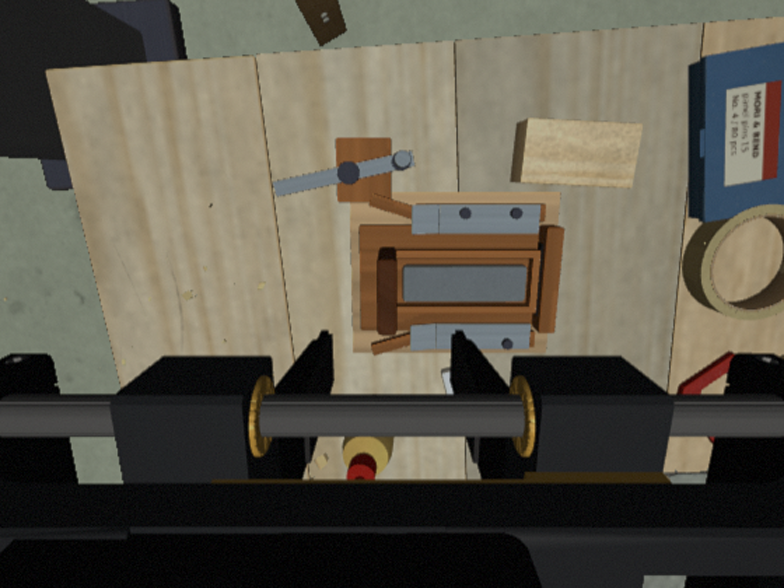

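The tray is home under the keepers, nose on the stop, with the stone in its pocket. Its tail is at column 360, just inside the sill at 352. The pin top is at (402,159) and the hinge at (348,172).

```bash
python3 - <<'E'
from h import *
c=optics.get_calibration("wrist");m=np.load("w5.npz")
P=lambda u,v:((u+.5)/1.4-.5,(v+.5)/1.4-.5)
c={"intrinsics":m["K"],"extrinsics":m["T"]}
for n,u,v,z in[("pin",402,159,.0695),("hinge",348,172,.022),("tip",274,188,.018)]:print(n,np.round(ray(c,P(u,v),z)[:2],4))
ct=optics.get_calibration("top")
p,d=optics.read_camera("top");cv2.imwrite("pics/top5.png",p[:,:,::-1])
s=bot.sense();print(s["t"],s["tcp_pos"],s["orientation"],s["contact_force"])
H=np.array([.5600,-.1908]);
for th in np.radians([5,20,40,60,80,90,94]):
    f=th-np.radians(3.75);print(round(np.degrees(th)),np.round(H+.042*np.array([np.cos(f),np.sin(f)]),4),"yaw",round(np.degrees(f),1))
E
```

```text
pin [ 0.6023 -0.1861]
hinge [ 0.5615 -0.1914]
tip [ 0.5022 -0.1997]
19.15 [ 0.59097213 -0.26809896  0.21393045] [3.13425863 0.0034295  1.50720774] [-0.1001681  -0.77893978  0.24401684]
5 [ 0.602  -0.1899] yaw 1.3
20 [ 0.6003 -0.179 ] yaw 16.2
40 [ 0.5939 -0.166 ] yaw 36.2
60 [ 0.5833 -0.1559] yaw 56.2
80 [ 0.57 -0.15] yaw 76.2
90 [ 0.5627 -0.1489] yaw 86.2
94 [ 0.5598 -0.1488] yaw 90.3
```

{"api": "jog_arm", "payload": {
  "motion": [
    [[0.2,1.6,0,-10],[0.2,1.6,0,-10],[0.2,1.6,0,-10],[0.2,1.6,0,-10],[0.2,1.6,0,-10]]
  ],
  "fingers": 0.8
}}

```text
t: 19.77
tcp_pos: [0.5994, -0.1875, 0.2082]
orientation: [-3.142, 0.0, 0.628]
contact_force: [0.8, -1.0, 0.4]
finger_gap: 0.0193
grasp_force: 0.0
```

{"api": "jog_arm", "payload": {
  "motion": [
    [[0.1,0.2,0,-8],[0,0,-3,-8],[0,0,-4,0],[0,0,-3,0],[0,0,0,0]]
  ]
}}

```text
t: 20.4
tcp_pos: [0.5995, -0.1857, 0.1064]
orientation: [-3.139, 0.003, 0.355]
contact_force: [-0.2, -0.1, 0.9]
finger_gap: 0.0189
grasp_force: 0.0
```

```bash
python3 - <<'E'
from h import *
c=optics.get_calibration("wrist");p,d=optics.read_camera("wrist")
np.savez("w6.npz",K=c["intrinsics"],T=c["extrinsics"],p=p,d=d)
cv2.imwrite("pics/w6.png",p[:,:,::-1])
s=bot.sense();print(s["t"],s["tcp_pos"],s["orientation"],s["finger_gap"]);print("pin px",px(c,[.6025,-.1862,.0695]))
E
```

```text
20.45 [ 0.60040009 -0.18604956  0.10808101] [-3.14077489e+00  9.63150693e-04  3.54690840e-01] 0.019567416710496013
pin px [283.14452011 231.30474387]
```

View pics/w6.png

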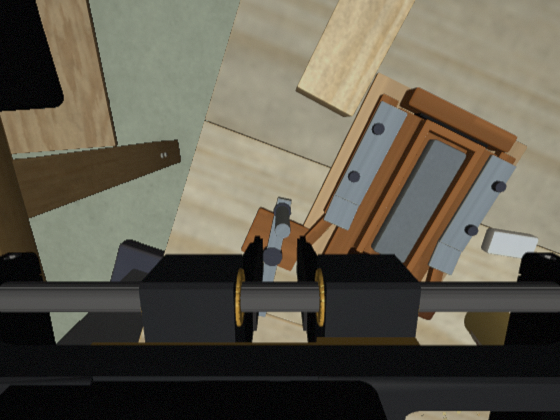

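The fingers straddle columns 255–300, with the pin in that column range at about (283,205–225). The hinge is at (273,255). I use depth to settle where the pin top is.

```bash
python3 - <<'E'
from h import *
p,q=pts("w6.npz")
k=(q[...,2]>.06)&(q[...,2]<.078)&(np.hypot(q[...,0]-.602,q[...,1]+.186)<.03)
v,u=np.nonzero(k);print(k.sum(),np.c_[u,v].min(0),np.c_[u,v].max(0),np.median(q[k],0))
for uv in[(283,203),(282,218),(282,230),(273,255)]:print(uv,q[uv[1],uv[0]],p[uv[1],uv[0]])
E
```

```text
242 [275 219] [290 237] [ 0.60396185 -0.18485642  0.06867437]
(283, 203) [ 0.60940627 -0.18395575  0.01835052] [60 62 66]
(282, 218) [ 0.60783023 -0.18344976  0.05785007] [49 50 46]
(282, 230) [ 0.60293956 -0.18521329  0.06898445] [126 137 143]
(273, 255) [ 0.56299615 -0.19210027  0.017638  ] [57 60 69]
```

{"api": "jog_arm", "payload": {
  "motion": [
    [[0.3,0,0,0],[0,0,-2,0],[0,0,-2.5,0],[0,0,-2,0],[0,0,0,0]]
  ]
}}

```text
t: 21.08
tcp_pos: [0.6037, -0.186, 0.0433]
orientation: [-3.141, 0.0, 0.355]
contact_force: [-0.1, -0.1, 0.3]
finger_gap: 0.0193
grasp_force: 0.0
```

{"api": "jog_arm", "payload": {
  "motion": [
    [[-0.3,0.92,0,10],[-0.39,0.79,0,10],[-0.54,0.69,0,10],[-0.67,0.56,0,10],[-0.78,0.41,0,10]]
  ]
}}

```text
t: 21.7
tcp_pos: [0.5783, -0.1525, 0.0453]
orientation: [3.137, -0.0, 1.233]
contact_force: [2.6, 0.5, -0.8]
finger_gap: 0.0191
grasp_force: 1.3
```

{"api": "jog_arm", "payload": {
  "motion": [
    [[-0.84,0.25,0,10],[-0.73,0.06,0,6],[-0.3,0,0,0],[0,0,0,0],[0,0,0,0]]
  ]
}}

```text
t: 22.32
tcp_pos: [0.5586, -0.1495, 0.0436]
orientation: [3.141, 0.0, 1.505]
contact_force: [1.4, 0.3, 0.5]
finger_gap: 0.0187
grasp_force: 0.6
```

{"api": "jog_arm", "payload": {
  "motion": [
    [[-0.1,0,0,0],[-0.1,0,0,0],[0,0,0,0],[0,0,0,0],[0,0,0,0]]
  ]
}}

```text
t: 22.95
tcp_pos: [0.5578, -0.1495, 0.0435]
orientation: [3.138, 0.001, 1.506]
contact_force: [8.8, 1.7, -0.9]
finger_gap: 0.0191
grasp_force: 4.3
```

{"api": "jog_arm", "payload": {
  "motion": [
    [[0.3,0,0,0],[0.2,0,0,0],[0,0,0,0],[0,0,2,0],[0,0,3,0]]
  ]
}}

```text
t: 23.58
tcp_pos: [0.5604, -0.1491, 0.0929]
orientation: [-3.139, -0.001, 1.507]
contact_force: [0.9, -1.0, 0.2]
finger_gap: 0.0191
grasp_force: 0.0
```

{"api": "jog_arm", "payload": {
  "motion": [
    [[0,0,4,0],[0,0,4,0],[0,0,4,0],[0,0,0,0],[0,0,0,0]]
  ]
}}

```text
t: 24.2
tcp_pos: [0.5606, -0.1491, 0.2124]
orientation: [-3.141, -0.0, 1.507]
contact_force: [0.6, 0.2, -0.4]
finger_gap: 0.0191
grasp_force: 0.0
```

```bash
python3 - <<'E'
from h import *
c=optics.get_calibration("wrist");p,d=optics.read_camera("wrist")
np.savez("w7.npz",K=c["intrinsics"],T=c["extrinsics"],p=p,d=d)
a=cv2.resize(p[:300,100:500,::-1],None,fx=2,fy=2,interpolation=cv2.INTER_CUBIC)
cv2.imwrite("pics/w7.png",a)
s=bot.sense();print(s["t"],s["tcp_pos"],s["contact_force"])
p,q=pts("w7.npz");k=(q[...,2]>.06)&(q[...,2]<.075)&(np.hypot(q[...,0]-.561,q[...,1]+.149)<.03);print("pin",k.sum(),np.median(q[k],0))
E
```

```text
24.25 [ 0.56049645 -0.14909693  0.21196205] [-1.06616379 -0.22235665 -0.70221364]
pin 107 [ 0.56264705 -0.14867123  0.06874835]
```

View pics/w7.png

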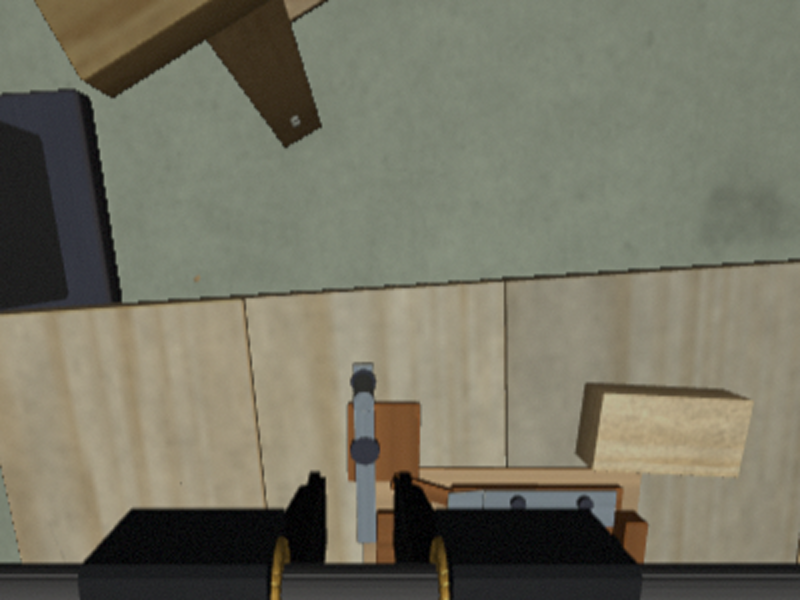

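The picture shows the bar lying straight across, from the pin (363,380) through the hinge (365,450) to its free end (367,540), just behind the tray's tail (377,530). The offcut is undisturbed and the arm is clear, so I hand in.

```bash
python3 -c "
from station import bot
print(bot.job_done())"
```

```text
the job is handed in; nothing more can be done
None
```

The job is handed in: the tray is home under the keepers, pressed about 13 N beyond the drag, so roughly 6–13 N on the stop after friction. The stone was in its pocket when last seen after release, the button is turned to its travel end behind the tray, the arm is clear, and I saw no bystander move (about 24 of 66 s used).

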